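Cycle two slides and a pivot arm, tag the one that binds

TASK

Take each blue carriage or arm by its black knob, run it through its full travel until its yellow marker stands at the full mark, and bring it fully home again; exactly one of the three will bind part-way: run that one as far as it goes and bring it home too. Lay the red reject tag flat and squarely in the white bay of the one that binds and let go. Leave the glue bottle, the orange tape roll and the tape measure where they stand.

Things in the scene. Friction and masses are not known exactly. Their poses are not given: they have to be found in the camera images.
- tag: red plastic reject tag, loose, flat: 64 (its x) x 36 (its y) x 5 mm thick, 30 g, small brass eyelet near its +x end, a pale paper field on top. It lies on the bench in one of the two gaps between neighbouring testers. Origin: centre of its underside; z up.
- unit_a: slide tester (blue carriage on a straight aluminium rail along y) on a plywood base 135 (x) x 170 (y) x 12 mm screwed to the bench. Origin on the bench under the base; the base spans x -60..+75, y -90..+80 mm in this frame; x points roughly away from the robot, y roughly to its left. At its -x,-y corner is the white tag bay. The three testers swap places from start to start and each is turned a little (up to 0.15 rad).
- car_a (a joint): carriage of unit_a: 0 = home (+y end of the rail), 0.100 m = end of the stroke at the -y end (moves along the unit's -y axis). About 1.5 N of friction; stays where it is left. Its steel lug pushes the marker once the carriage has moved 20 mm more than the marker's own reading; it does not draw it back.
- ptr_a (a joint): yellow drag marker (8 x 12 mm, 30 mm high) of unit_a, in the track behind the rail: 0 = start, 0.080 m = full stroke (at the green line); starts between 0 and 0.02. It stays at the farthest point to which the carriage has pushed it. If the slide binds, marker and carriage stop dead at a marker reading between about 0.045 and 0.060 (carriage 0.065 to 0.080); otherwise it runs to the end.
- knob_a (a point): round black knob on the carriage of unit_a: 24 mm diameter, upright; this point is on its axis 56 mm above the bench; the knob's top is at 68 mm and the carriage top below it at 34 mm (the black grip spans heights 40 to 68 mm). At home it is at (35, 50) mm in the unit's frame. The point's axes are the unit's.
- unit_b: slide tester (blue carriage on a straight aluminium rail along y) on a plywood base 135 (x) x 170 (y) x 12 mm screwed to the bench. Origin on the bench under the base; the base spans x -60..+75, y -90..+80 mm in this frame; x points roughly away from the robot, y roughly to its left. At its -x,-y corner is the white tag bay. The three testers swap places from start to start and each is turned a little (up to 0.15 rad).
- car_b (a joint): carriage of unit_b: 0 = home (+y end of the rail), 0.100 m = end of the stroke at the -y end (moves along the unit's -y axis). About 1.5 N of friction; stays where it is left. Its steel lug pushes the marker once the carriage has moved 20 mm more than the marker's own reading; it does not draw it back.
- ptr_b (a joint): yellow drag marker (8 x 12 mm, 30 mm high) of unit_b, in the track behind the rail: 0 = start, 0.080 m = full stroke (at the green line); starts between 0 and 0.02. It stays at the farthest point to which the carriage has pushed it. If the slide binds, marker and carriage stop dead at a marker reading between about 0.045 and 0.060 (carriage 0.065 to 0.080); otherwise it runs to the end.
- knob_b (a point): round black knob on the carriage of unit_b: 24 mm diameter, upright; this point is on its axis 56 mm above the bench; the knob's top is at 68 mm and the carriage top below it at 34 mm (the black grip spans heights 40 to 68 mm). At home it is at (35, 50) mm in the unit's frame. The point's axes are the unit's.
- unit_c: pivot tester (blue arm on an upright steel pivot) on a plywood base 135 (x) x 170 (y) x 12 mm screwed to the bench. Origin on the bench under the base; the base spans x -60..+75, y -90..+80 mm in this frame; x points roughly away from the robot, y roughly to its left. At its -x,-y corner is the white tag bay. The three testers swap places from start to start and each is turned a little (up to 0.15 rad).
- car_c (a joint): pivot arm of unit_c: 0 = home, 1.90 rad = end of the swing; seen from above it turns clockwise as it grows. The knob stands 65 mm from the pivot; at value q it lies at pivot + 65 mm in the direction (0.95 - q) rad, measured from the unit's +x towards its +y. About 0.06 Nm of friction; stays where it is left. It pushes the marker once the arm has turned 0.55 rad more than the marker's own reading; it does not draw it back.
- ptr_c (a joint): yellow drag needle under the arm of unit_c, on the same pivot: 0 = start, 1.35 rad = full swing (at the green dot); starts between 0 and 0.25. It stays at the farthest point to which the arm has pushed it. If the arm binds, needle and arm stop dead at a needle reading of about 0.70 to 0.95 (arm 1.25 to 1.50); otherwise it runs to the end.
- knob_c (a point): round black knob near the end of the arm of unit_c: 24 mm diameter, upright; this point is on its axis 56 mm above the bench; the knob's top is at 68 mm and the arm's top below it at 34 mm (the black grip spans heights 40 to 68 mm). The point's axes turn with the arm (z up).
- hub_c (a point): a point on the pivot axis of unit_c, 56 mm above the bench; its axes are the unit's (unit frame (5, 0) mm).
- bay_a (a point): centre of the white, grey-edged tag bay of unit_a: 70 (x) x 42 (y) mm, flush with the base's top, 12 mm above the bench; its axes are the unit's, so a tag laid squarely has its long side along this x (either way round). (-25, -55) mm in the unit's frame.
- bay_b (a point): centre of the white, grey-edged tag bay of unit_b: 70 (x) x 42 (y) mm, flush with the base's top, 12 mm above the bench; its axes are the unit's, so a tag laid squarely has its long side along this x (either way round). (-25, -55) mm in the unit's frame.
- bay_c (a point): centre of the white, grey-edged tag bay of unit_c: 70 (x) x 42 (y) mm, flush with the base's top, 12 mm above the bench; its axes are the unit's, so a tag laid squarely has its long side along this x (either way round). (-25, -55) mm in the unit's frame.
- glue: bystander: upright white glue bottle with a blue cap, 43 x 58 x 178 mm tall, loose; stands in the gap between testers that the tag is not in. Origin: centre of its underside.
- tape_roll: bystander: orange roll of packing tape, 100 mm across, 50 mm high, loose, out to the left. Origin: centre of its underside.
- measure: bystander: green and black tape measure 70 x 108 x 35 mm, loose, out to the right. Origin: centre of its underside.
Not all that is in view belongs to the job. Of the things that look like the tag, take the one that is farthest to the robot's right at the start.

How it is judged:
At the end, for the whole second after the job is handed in: All home (6 mm; arm 0.10 rad); free-running ones' markers over 74 mm (needle 1.25 rad); tag flat, at rest in the bay of the one that binds, within 15 mm of centre, 4 mm in height, 0.25 rad square; its marker pushed over 38 mm (needle 0.55 rad) but short of full; bystanders in place (value of joint each of car_a, car_b below 0.006 m and value of joint car_c below 0.1 rad and ((horizontal distance between tag and bay_a below 0.015 m and z of tag in the frame of bay_a between -0.004 and 0.004 m and angle between the x axis of tag and the x axis of bay_a, either way round below 0.25 rad and value of joint ptr_a between 0.038 and 0.074 m and value of joint ptr_b above 0.074 m and value of joint ptr_c above 1.25 rad) or (horizontal distance between tag and bay_b below 0.015 m and z of tag in the frame of bay_b between -0.004 and 0.004 m and angle between the x axis of tag and the x axis of bay_b, either way round below 0.25 rad and value of joint ptr_b between 0.038 and 0.074 m and value of joint ptr_a above 0.074 m and value of joint ptr_c above 1.25 rad) or (horizontal distance between tag and bay_c below 0.015 m and z of tag in the frame of bay_c between -0.004 and 0.004 m and angle between the x axis of tag and the x axis of bay_c, either way round below 0.25 rad and value of joint ptr_c between 0.55 and 1.25 rad and value of joint each of ptr_a, ptr_b above 0.074 m)) and angle between tag's own z axis and vertical below 0.1 rad and linear speed of each of tag, glue below 0.02 m/s); the robot touches nothing.
It fails at once if a bystander is pushed more than 30 mm (distance of any of glue, tape_roll, measure from where it was at the start of the episode above 0.03 m).
It fails at once if the glue bottle is tipped (angle between glue's own z axis and vertical above 0.35 rad).
It also fails if it takes over 72 s, if anything falls off the work surface, if the arm or the gripper's body presses on something with over 40 N, if the wrist force passes 120 N, or if a joint passes its speed limit or range.

ROBOT

A 7-joint arm with a two-finger parallel gripper is mounted at the origin on the work surface; the furniture and walls round the work are solid. World frame = base frame: x ahead of the robot, y to its left, z up, the work surface at z = 0. Lengths are in m, angles in rad, forces in N, time in s.
With the tool pointing down it reaches from about 0.4 to 0.85 m from the base axis. Payload 4.5 kg.
Tool frame: the origin (TCP) lies at the very end of the fingers, on their centre line; the grasp point (between the pads) lies 19 mm behind it (tcp_to_grasp is the z of the grasp point in the tool frame, in m); z points along the fingers, y is the line along which they close (so a half turn about z gives the same grasp; the last joint's range is limited). The gripper opens to 88 mm and grips with 3 to 60 N. Pads are 18 mm wide; open, the fingers measure 123 mm over their backs; the gripper's body (75 mm by 187 mm) begins 45 mm behind the grasp point.
Start: joints at [1.304, 0.689, -0.195, 1.565, 0.157, 0.902, -0.215], TCP at [0.185, -0.597, 0.239] pointing down, gripper open.
Joint ranges: [-3.01, 3.01], [-0.46, 2.08], [-1.47, 1.51], [0.13, 2.56], [-1, 4.14], [0.04, 2.09], [-2.66, 2.66]. Speed limits (rad/s): [2.57, 2.57, 3.14, 3.14, 3.14, 3.14, 3.14].

INTERFACE

Orientations are given as a unit quaternion [x, y, z, w].
In Python, from plant import * gives the robot as it stands. The module is installed in compiled form; this text tells all that it offers.
- The arm moves only by the shell command python3 -m jog 'ROWS' [OPENING] [FORCE]. ROWS is JSON, a list that holds one entry, the list of rows, each a list of 6 numbers: the shift along the tool's x, y, z in m, then the turn, a rotation vector about the tool's x, y, z in rad. In form: [[[dx, dy, dz, ax, ay, az], ...]]. A call has 1 to 12 rows; each row shifts and turns the commanded pose from where the row before left it, along the tool's axes as they then stand; what a row does not reach is not made up. A row lasts 1/8 s, in which the tool goes at most 62.5 mm and 10.7 degrees, less where a joint would pass 70% of its speed; a pose out of reach is approached as far as the arm can. A call with a gripper value outside its range is refused whole. OPENING is the finger opening in m, from 0 to 0.0881, set as the call begins (- or left out, the last holds). The fingers move at their own pace and stop on an object; FORCE is the grip in N (left out, the last holds). Time passes only in rows, so rows that do not move let the fingers close. It gives the time, the measured TCP pose, the force, the opening and the grip force at its end, in the units of the state.
- get_state(): the state, without advancing time (a new reading comes with each control period).
- snapshot(name): name is "scene" or "top" or "wrist"; returns a dict with "frame" (384x512x3 uint8, red, green, blue), "mtx" (3x3 intrinsics, pixels), "xyz" and "orientation" of the camera in the world; the wrist camera has in their place "mount" (4x4, takes a point from camera to tool coordinates, whose origin is the TCP and whose axes are the flange's). Camera axes: x right, y down, z forward; pixel columns grow to the right and rows downward; lengths in m; the calibration is good to about 2 mm. A picture is of the moment at which its call begins: read the wrist's pose just before it. There is no depth.
- finish_job(): hands the job in; it is judged then, once.
The state is a dict: "clock": time; "q": joint angles; "qd": joint speeds; "joint_torque": joint torques, N m; "tool_pos": TCP position; "eef_rot": TCP orientation; "contact_force": force on the tool from outside, world axes, zero at the start; "moment": the same for the moment, N m; "opening": opening from 0.0 (shut) to 1.0 (fully open); "finger_force": force on a finger pad.
Only numpy, scipy, OpenCV 4.12 (cv2) and the standard library are available. Lean on these libraries where they do the work, as an engineer would, in place of code of your own. Each camera call takes 0.05 s, during which the arm holds its last target. There are 200 camera calls.

## Working session

There is one attempt and no reset: what is moved stays moved. The work goes in short steps, Python scripts to look and compute and a shell command to move; the robot and the scene stay as the last step left them, time stands still between calls to the robot, and variables do not carry over. Pictures are saved under pics/ and viewed, at most 10 in all, crops included, and the job is handed in when it is done.

```bash
mkdir -p pics; python3 - <<'E'
from plant import *
import cv2
s=get_state();print({k:(v if not hasattr(v,'tolist') else v.tolist()) for k,v in s.items()})
for n in("scene","top"):
    d=snapshot(n);cv2.imwrite(f"pics/{n}0.png",cv2.resize(d["frame"][:,:,::-1],(800,600),interpolation=cv2.INTER_CUBIC))
    print(n,d["mtx"],d["xyz"],d["orientation"])
E
```

```text
{'clock': 0.0, 'q': [1.303794710933934, 0.6899952758473598, -0.19452678433339327, 1.5663178730925291, 0.15731947237716615, 0.9024704408544096, -0.21513655765086576], 'qd': [-0.0002742346449253143, 0.0003371065130578759, 0.0005673864084781189, 0.00041040561418120077, 0.0023413396222369425, -0.0014200526569842146, -0.0006891550145538258], 'joint_torque': [0.00014216780073184054, -52.756508588790894, -1.2666350975632668, -15.34308671951294, -0.05258203251287341, 0.006415639218175784, 0.00014113669294602005], 'tool_pos': [0.18495441406504218, -0.5963660038425704, 0.23791026802715318], 'eef_rot': [0.9887057145275541, 0.14986728504748234, -0.00019915313446573334, -0.0008759401146110715], 'contact_force': [0.7941097982746794, -0.04009119271827881, 0.2861269658297877], 'moment': [-0.007574872207280686, -0.039773184098873586, 0.02056433760580413], 'finger_force': 0.0, 'opening': 0.9974324353919249}
scene [[497.50243908   0.         254.17039988]
 [  0.         497.50243908 190.89214283]
 [  0.           0.           1.        ]] [-0.00841595  1.24070335  1.34906431] [-0.1141142   0.9140876  -0.38623413  0.04738161]
top [[423.45051222   0.         257.02776731]
 [  0.         423.45051222 197.72436526]
 [  0.           0.           1.        ]] [-0.34215464  0.27572662  1.79446218] [-0.54789513  0.81322668 -0.1652638   0.10564644]
```

View pics/top0.png

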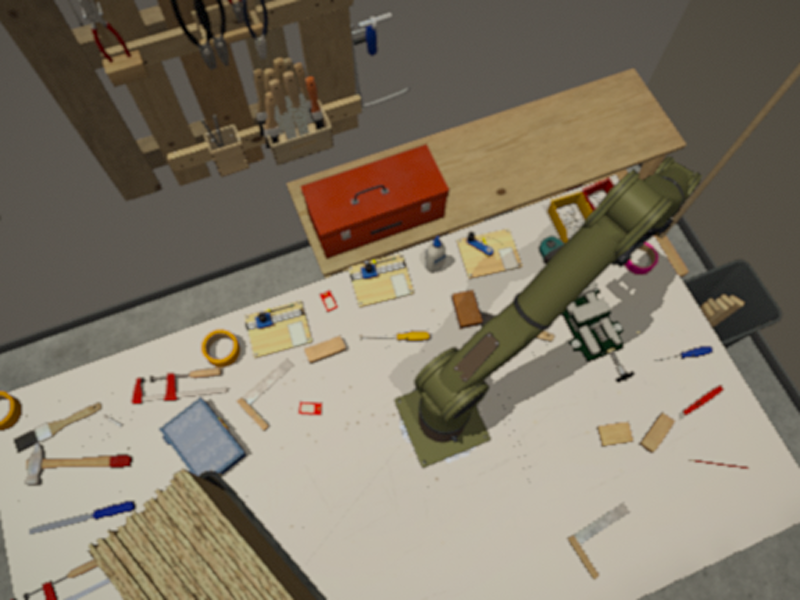

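View pics/scene0.png

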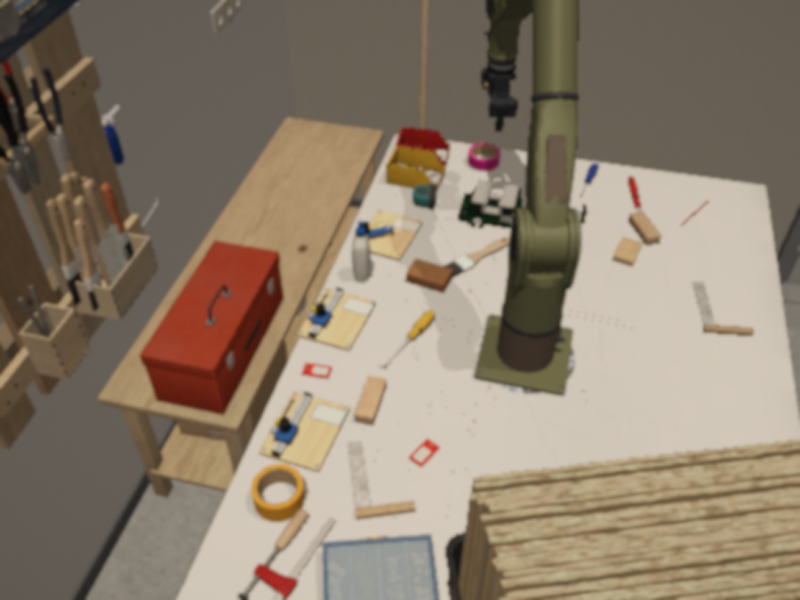

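The top view shows slide testers at left (knob 265,318; bay 294,337) and middle (371,268; 398,286), and the pivot tester at right (472,237; 503,257). The glue stands at (434,255). Two things look like the tag: A at (328,300), in the left gap, and B at (311,408).

```bash
cat > h.py <<'E'
from plant import *
import numpy as np, cv2
from scipy.spatial.transform import Rotation as R
def cam(name):
    s=get_state(); d=snapshot(name)
    if name=="wrist":
        T=np.eye(4);T[:3,:3]=R.from_quat(s["eef_rot"]).as_matrix();T[:3,3]=s["tool_pos"]
        T=T@np.array(d["mount"])
    else:
        T=np.eye(4);T[:3,:3]=R.from_quat(d["orientation"]).as_matrix();T[:3,3]=d["xyz"]
    return d["frame"],np.array(d["mtx"]),T
def ray(K,T,uv,z):
    r=T[:3,:3]@np.linalg.solve(K,[uv[0],uv[1],1.]); return T[:3,3]+r*(z-T[2,3])/r[2]
def proj(K,T,p):
    c=T[:3,:3].T@(np.asarray(p)-T[:3,3]); c=K@c; return c[:2]/c[2]
E
python3 - <<'E'
from h import *
f,K,T=cam("top");k=.64
for n,u,z in[("knobL",(264,315),.06),("knobM",(371,266),.06),("knobR",(472,238),.06),("bayL",(294,337),.012),("bayM",(398,286),.012),("bayR",(503,257),.012),("tagA",(328,300),.005),("tagB",(311,408),.005),("glue",(434,265),.0),("roll",(221,348),.03),("meas",(551,247),.03),("toolboxedge",(335,262),0),("base",(440,425),0)]:
    print(n,ray(K,T,np.array(u)*k,z).round(3))
f,K,T=cam("scene")
for n,u,z in[("knobL",(286,425),.06),("knobM",(320,310),.06),("tagA",(317,371),.005),("tagB",(425,453),.005),("shelfedge",(248,405),0)]:
    print(n,ray(K,T,np.array(u)*k,z).round(3))
f,K,T=cam("wrist");print(T.round(3),K)
m=snapshot("wrist")["mount"];print(np.array(m).round(3))
E
```

```text
knobL [0.449 0.356 0.06 ]
knobM [0.48 0.02 0.06]
knobR [ 0.455 -0.292  0.06 ]
bayL [0.374 0.299 0.012]
bayM [ 0.412 -0.038  0.012]
bayR [ 0.382 -0.368  0.012]
tagA [0.449 0.169 0.005]
tagB [0.162 0.322 0.005]
glue [ 0.441 -0.167  0.   ]
roll [0.412 0.499 0.03 ]
meas [ 0.351 -0.511  0.03 ]
toolboxedge [0.562 0.107 0.   ]
base [-0.014  0.011  0.   ]
knobL [0.443 0.37  0.06 ]
knobM [0.48  0.038 0.06 ]
tagA [0.446 0.174 0.005]
tagB [0.161 0.329 0.005]
shelfedge [0.563 0.299 0.   ]
[[ 0.298 -0.92  -0.253  0.25 ]
 [-0.955 -0.288 -0.077 -0.577]
 [-0.002  0.264 -0.964  0.384]
 [ 0.     0.     0.     1.   ]] [[291.79888584   0.         254.59976376]
 [  0.         291.79888584 189.64764837]
 [  0.           0.           1.        ]]
[[ 0.002 -0.964 -0.264  0.067]
 [ 1.     0.002 -0.     0.   ]
 [ 0.001 -0.264  0.964 -0.145]
 [ 0.     0.     0.     1.   ]]
```

Candidates: A at (328,300) has y=+0.17 and lies in the gap between the left and middle testers. B at (311,408) has y=+0.32 and is out on the open bench. A is farther to the robot's right, so A is the tag; I'll confirm it in a near crop. First I go to the right-hand tester.

```bash
python3 -m jog '[[[0.0447,-0.0315,-0.005,0,0,0],[0.0447,-0.0315,-0.005,0,0,0],[0.0447,-0.0315,-0.005,0,0,0],[0.0447,-0.0315,-0.005,0,0,0],[0.0447,-0.0315,-0.005,0,0,0],[0.0447,-0.0315,-0.005,0,0,0],[0,0,0,0,0,-0.18],[0,0,0,0,0,-0.18],[0,0,0,0,0,-0.18],[0,0,0,0,0,-0.18],[0,0,0,0,0,-0.18],[0,0,0,0,0,-0.18]]]' 0.07 20
python3 -m jog '[[[0,0,0,0,0,-0.18],[0,0,0,0,0,0]]]'
python3 - <<'E'
from h import *
f,K,T=cam("wrist");s=get_state()
print(s["tool_pos"],s["eef_rot"],s["q"])
cv2.imwrite("pics/w1.png",cv2.resize(f[:,:,::-1],(800,600),interpolation=cv2.INTER_CUBIC));np.savez("w1",f=f,K=K,T=T)
E
```

```text
clock: 1.8
tool_pos: [0.3853, -0.337, 0.2688]
eef_rot: [0.769, 0.639, -0.0, 0.0]
contact_force: [0.1, -1.2, 0.1]
opening: 0.793
finger_force: 0.0
clock: 2.05
tool_pos: [0.3852, -0.3371, 0.2687]
eef_rot: [0.711, 0.703, 0.0, -0.0]
contact_force: [0.2, 0.4, -0.6]
opening: 0.797
finger_force: 0.0
[ 0.38526267 -0.337055    0.26868663] [ 7.11908463e-01  7.02272257e-01  1.26265671e-04 -2.54468768e-05] [ 0.9802369   0.54168438 -0.55397674  1.85353291  0.36910293  0.84974821
  0.22920004]
```

View pics/w1.png

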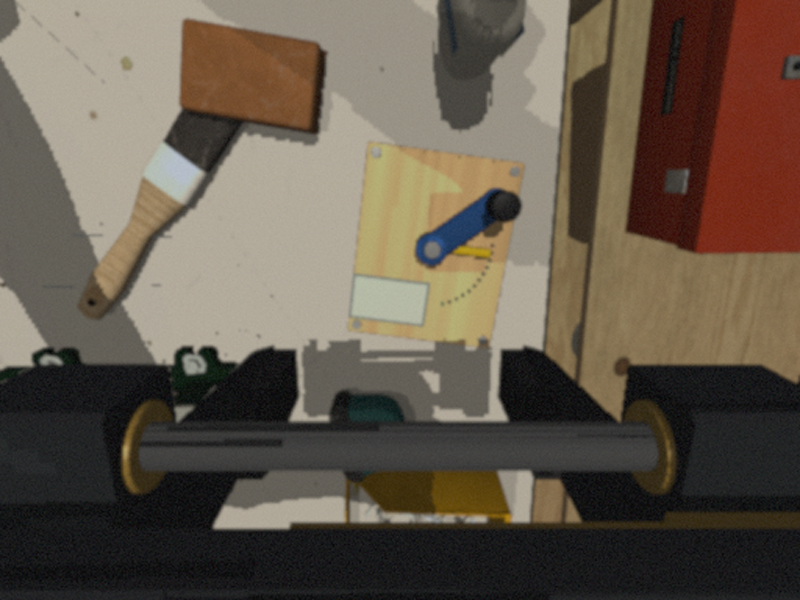

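The wrist view shows the pivot tester: base corners (370,142), (523,163), (490,345) and (350,328), hub (432,249), knob top (504,206), bay centre (389,300). The yellow needle is at (478,252). Next I convert these to positions.

```bash
cat >> h.py <<'E'
def fit(corn,K,T,k=.64):
    """corn: image px (800 wide) of base corners (-x,+y),(+x,+y),(+x,-y),(-x,-y) at z .012 -> origin,yaw"""
    P=np.array([ray(K,T,np.array(c)*k,.012)[:2] for c in corn])
    U=np.array([[-60,80],[75,80],[75,-90],[-60,-90]])/1000
    A,B=U-U.mean(0),P-P.mean(0)
    y=np.arctan2((A[:,0]*B[:,1]-A[:,1]*B[:,0]).sum(),(A*B).sum())
    M=np.array([[np.cos(y),-np.sin(y)],[np.sin(y),np.cos(y)]])
    o=P.mean(0)-M@U.mean(0)
    print("o",o.round(4),"yaw",y.round(3),"resid mm",((P-o-U@M.T)*1e3).round(1).tolist())
    return o,y,M
E
python3 - <<'E'
from h import *
d=np.load("w1.npz");K,T=d["K"],d["T"]
o,y,M=fit([(369,142),(523,163),(490,346),(349,329)],K,T)
hub=o+M@[.005,0]
print("hub",hub,"img",ray(K,T,np.array([432,249])*.64,.036)[:2])
a=.95
print("knob",hub+.065*M@[np.cos(a),np.sin(a)],"img",ray(K,T,np.array([505,205])*.64,.068)[:2])
print("bay",o+M@[-.025,-.055],"img",ray(K,T,np.array([389,300])*.64,.012)[:2])
E
```

```text
o [ 0.4089 -0.3311] yaw -0.135 resid mm [[1.5, -1.6], [-2.4, -1.7], [-0.4, 1.5], [1.2, 1.7]]
hub [ 0.41382545 -0.33172256] img [ 0.41350126 -0.33215569]
knob [ 0.45838744 -0.28440206] img [ 0.46531676 -0.29435867]
bay [ 0.3767167  -0.38219969] img [ 0.37629179 -0.38280508]
```

```bash
python3 - <<'E'
from h import *
d=np.load("w1.npz");K,T=d["K"],d["T"]
f,K2,T2=cam("top")
for n,a,b in[("boxcorner bottom",(631,231),(447,210)),("box top",(695,250),(443,168))]:
  for z in(-.1,-.05,0,.05,.1,.15,.2): print(n,z,ray(K,T,np.array(a)*.64,z).round(3),ray(K2,T2,np.array(b)*.64,z).round(3))
E
```

```text
boxcorner bottom -0.1 [ 0.647 -0.336 -0.1  ] [ 0.655 -0.312 -0.1  ]
boxcorner bottom -0.05 [ 0.621 -0.33  -0.05 ] [ 0.628 -0.296 -0.05 ]
boxcorner bottom 0 [ 0.596 -0.323  0.   ] [ 0.602 -0.281  0.   ]
boxcorner bottom 0.05 [ 0.571 -0.317  0.05 ] [ 0.576 -0.265  0.05 ]
boxcorner bottom 0.1 [ 0.545 -0.311  0.1  ] [ 0.549 -0.25   0.1  ]
boxcorner bottom 0.15 [ 0.52  -0.304  0.15 ] [ 0.523 -0.234  0.15 ]
boxcorner bottom 0.2 [ 0.495 -0.298  0.2  ] [ 0.497 -0.219  0.2  ]
box top -0.1 [ 0.722 -0.359 -0.1  ] [ 0.811 -0.365 -0.1  ]
box top -0.05 [ 0.69 -0.35 -0.05] [ 0.781 -0.348 -0.05 ]
box top 0 [ 0.657 -0.341  0.   ] [ 0.75  -0.332  0.   ]
box top 0.05 [ 0.624 -0.333  0.05 ] [ 0.72  -0.315  0.05 ]
box top 0.1 [ 0.591 -0.324  0.1  ] [ 0.689 -0.298  0.1  ]
box top 0.15 [ 0.559 -0.316  0.15 ] [ 0.659 -0.281  0.15 ]
box top 0.2 [ 0.526 -0.307  0.2  ] [ 0.629 -0.264  0.2  ]
```

```bash
python3 -m jog '[[[0.022,0.0397,0,0,0,0],[0.022,0.0397,0,0,0,0],[0,0,0.057,0,0,0],[0,0,0.057,0,0,0],[0,0,0.057,0,0,0],[0,0,0.057,0,0,0],[0,0,0,0,0,0]]]' 0.06
python3 -m jog '[[[0,0,0,0,0,0],[0,0,0,0,0,0],[0,0,0,0,0,0],[0,0,0,0,0,0]]]' 0 10
python3 - <<'E'
from h import *
s=get_state();p=s["tool_pos"];hub=np.array([.4138,-.3319]);v=p[:2]-hub
print(s["opening"]*88.1,np.hypot(*v),"unit angle",np.arctan2(v[1],v[0])+.135, s["contact_force"],p)
r=R.from_quat(s["eef_rot"]).as_matrix(); th0=np.arctan2(v[1],v[0])
# arc waypoints in tool axes
def arc(th,n,end):
    pr=p[:2].copy()
    for t in np.linspace(th,end,n+1)[1:]:
        q=hub+.065*np.array([np.cos(t),np.sin(t)]);dd=np.r_[q-pr,0]@r;pr=q
        print("[%.3f,%.3f,0,0,0,0]"%tuple(dd[:2]),end=",")
    print()
arc(th0,12,-1.085-.0)
E
```

```text
clock: 3.02
tool_pos: [0.4625, -0.2923, 0.0374]
eef_rot: [0.711, 0.703, -0.002, -0.004]
contact_force: [0.0, 0.4, 1.1]
opening: 0.68
finger_force: 0.0
clock: 3.52
tool_pos: [0.467, -0.294, 0.0421]
eef_rot: [0.711, 0.704, 0.001, 0.002]
contact_force: [0.3, -0.3, 2.2]
opening: 0.267
finger_force: 10.0
23.552539088906197 0.06533610309017775 unit angle 0.7546442917267191 [ 0.25568088 -0.33047297  2.20039392] [ 0.46698915 -0.29395634  0.04210881]
[-0.008,0.005,0,0,0,0],[-0.008,0.004,0,0,0,0],[-0.009,0.003,0,0,0,0],[-0.009,0.001,0,0,0,0],[-0.009,-0.000,0,0,0,0],[-0.009,-0.001,0,0,0,0],[-0.009,-0.003,0,0,0,0],[-0.008,-0.004,0,0,0,0],[-0.008,-0.005,0,0,0,0],[-0.007,-0.006,0,0,0,0],[-0.006,-0.007,0,0,0,0],[-0.005,-0.008,0,0,0,0],
```

```bash
python3 -m jog '[[[-0.008,0.005,0,0,0,0],[-0.008,0.004,0,0,0,0],[-0.009,0.003,0,0,0,0],[-0.009,0.001,0,0,0,0],[-0.009,0,0,0,0,0],[-0.009,-0.001,0,0,0,0],[-0.009,-0.003,0,0,0,0]]]'
python3 -m jog '[[[-0.008,-0.004,0,0,0,0],[0,0,0,0,0,0]]]'
python3 -m jog '[[[-0.008,-0.005,0,0,0,0],[0,0,0,0,0,0]]]'
```

```text
clock: 4.4
tool_pos: [0.4767, -0.3555, 0.0414]
eef_rot: [0.71, 0.704, 0.002, 0.002]
contact_force: [6.8, 1.5, 2.0]
opening: 0.266
finger_force: 10.0
clock: 4.65
tool_pos: [0.4736, -0.3663, 0.0416]
eef_rot: [0.711, 0.703, 0.002, 0.005]
contact_force: [8.2, -3.5, -1.2]
opening: 0.265
finger_force: 10.0
clock: 4.9
tool_pos: [0.4697, -0.3755, 0.0417]
eef_rot: [0.711, 0.703, 0.002, 0.006]
contact_force: [10.6, -5.3, -3.5]
opening: 0.258
finger_force: 10.3
```

```bash
cat >> h.py <<'E'
def ang(hub=(.4138,-.3319),yaw=-.135):
    s=get_state();p=s["tool_pos"];v=np.array(p[:2])-hub
    print("r",np.hypot(*v).round(4),"q",(.95-(np.arctan2(v[1],v[0])-yaw)).round(3),"F",np.round(s["contact_force"],1))
E
python3 -c "from h import *;ang()"
```

```text
r 0.0709 q 1.477 F [10.6 -5.3 -3.5]
```

```bash
python3 -m jog '[[[-0.008,-0.002,0,0,0,0],[0,0,0,0,0,0]]]'
python3 -m jog '[[[-0.007,-0.004,0,0,0,0],[0,0,0,0,0,0]]]'
python3 -m jog '[[[-0.006,-0.006,0,0,0,0],[0,0,0,0,0,0]]]'
python3 -c "from h import *;ang((.418,-.336))"
```

```text
clock: 5.15
tool_pos: [0.4655, -0.3832, 0.0416]
eef_rot: [0.711, 0.703, 0.001, 0.005]
contact_force: [6.4, -4.7, -0.4]
opening: 0.25
finger_force: 10.3
clock: 5.4
tool_pos: [0.4605, -0.3904, 0.0415]
eef_rot: [0.711, 0.703, 0.0, 0.004]
contact_force: [5.9, -5.6, 1.6]
opening: 0.238
finger_force: 10.2
clock: 5.65
tool_pos: [0.4542, -0.3973, 0.0416]
eef_rot: [0.712, 0.703, -0.0, 0.005]
contact_force: [5.4, -6.6, 0.8]
opening: 0.223
finger_force: 10.3
r 0.0712 q 1.852 F [ 5.4 -6.6  0.8]
```

```bash
python3 - <<'E'
from h import *
f,K,T=cam("wrist")
cv2.imwrite("pics/w2.png",cv2.resize(f[100:330,130:400,::-1],(800,681),interpolation=cv2.INTER_CUBIC)[:600]);np.savez("w2",f=f,K=K,T=T)
E
```

```text
(no output)
```

View pics/w2.png

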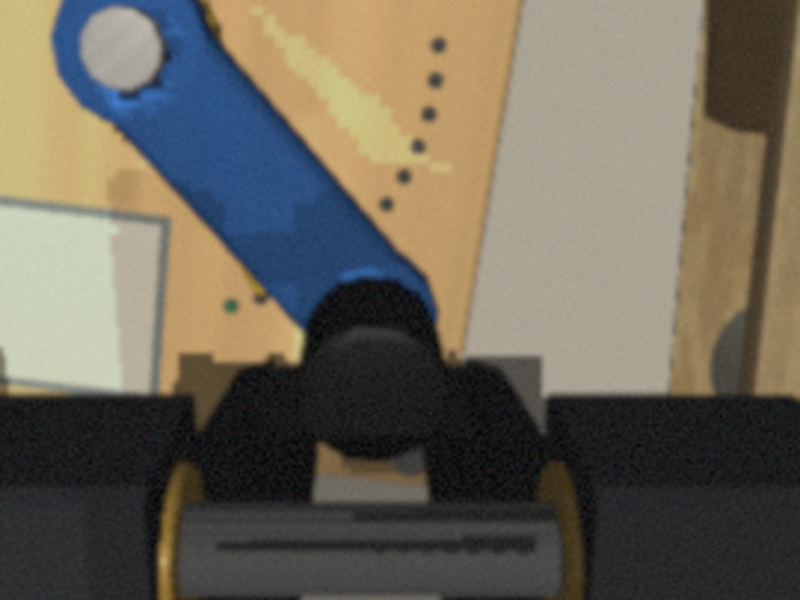

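The arm is swung over. The needle's tip (262,293) is just short of the green dot (232,306), and the knob is at (372,375), ahead of the pad centre.

```bash
python3 - <<'E'
from h import *
d=np.load("w2.npz");K,T=d["K"],d["T"]
c=lambda x,y:np.array([130+x*270/800,100+y*230/681])
k=ray(K,T,c(372,390),.068);h=ray(K,T,c(122,50),.04);g=ray(K,T,c(232,306),.012);n=ray(K,T,c(262,293),.02)
v=k-h;w=g-h;x=n-h
for a in(v,w,x):print(np.hypot(*a[:2]),.95-(np.arctan2(a[1],a[0])+.135))
print(k,h,get_state()["tool_pos"])
E
```

```text
0.06324230025393264 1.6933047968918276
0.05486884126162895 2.183335847031861
0.05185999493759903 2.019849040163262
[ 0.45463412 -0.38150158  0.068     ] [ 0.41425664 -0.33282666  0.04      ] [ 0.45421361 -0.39728995  0.04159983]
```

```bash
python3 -m jog '[[[0,0,0,0,0,0],[0,0,0,0,0,0],[0.016,0,0,0,0,0],[0,0,0,0,0,0]]]' 0.05
python3 -m jog '[[[0,0,0,0,0,0],[0,0,0,0,0,0],[0,0,0,0,0,0]]]' 0 30
python3 -m jog '[[[-0.005,-0.005,0,0,0,0.1],[-0.005,-0.006,0,0,0,0.1],[-0.001,-0.003,0,0,0,0],[0,0,0,0,0,0]]]'
python3 -c "from h import *;ang((.4142,-.3328))"
```

```text
clock: 6.2
tool_pos: [0.4522, -0.3727, 0.0405]
eef_rot: [0.709, 0.705, 0.0, -0.001]
contact_force: [-0.5, 1.0, 0.2]
opening: 0.565
finger_force: 0.0
clock: 6.58
tool_pos: [0.4542, -0.3768, 0.0411]
eef_rot: [0.711, 0.703, 0.001, 0.002]
contact_force: [3.7, -1.8, -2.7]
opening: 0.268
finger_force: 30.0
clock: 7.08
tool_pos: [0.4445, -0.384, 0.0412]
eef_rot: [0.776, 0.63, 0.005, 0.004]
contact_force: [11.2, 0.1, -6.8]
opening: 0.261
finger_force: 30.1
r 0.0595 q 1.851 F [11.2  0.1 -6.8]
```

```bash
python3 -m jog '[[[-0.004,-0.003,0,0,0,0],[-0.004,-0.003,0,0,0,0],[0,0,0,0,0,0]]]'
python3 - <<'E'
from h import *
f,K,T=cam("wrist");ang((.4142,-.3328))
cv2.imwrite("pics/w3.png",cv2.resize(f[100:330,130:400,::-1],(700,596),interpolation=cv2.INTER_CUBIC));np.savez("w3",f=f,K=K,T=T)
E
```

```text
clock: 7.45
tool_pos: [0.4442, -0.3844, 0.0413]
eef_rot: [0.774, 0.633, 0.012, 0.005]
contact_force: [21.2, 10.3, -11.5]
opening: 0.264
finger_force: 30.2
r 0.0596 q 1.859 F [ 21.7  10.8 -11.3]
```

View pics/w3.png

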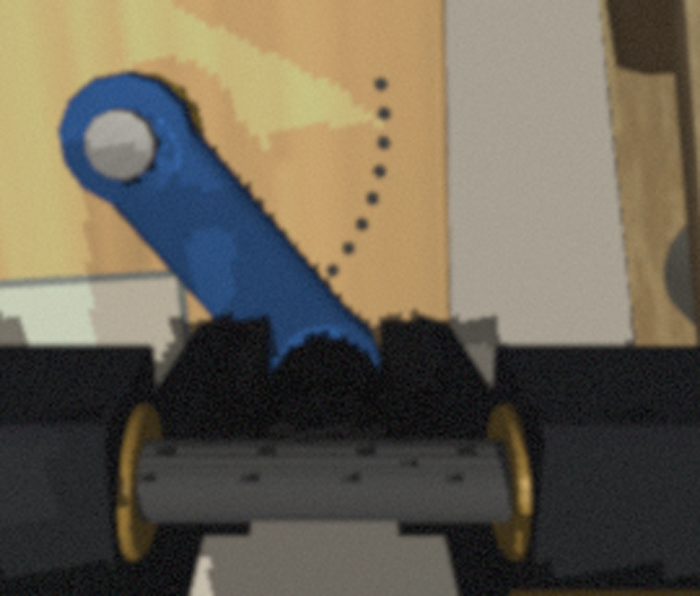

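The arm is against its end stop: the force rose to about 24 N with no further motion. Now I bring it home.

```bash
python3 - <<'E'
import numpy as np
hub=np.array([.4142,-.3328]);pr=np.array([.441,-.391]);a=1.364
for i in range(1,17):
    t=-1.085+1.96*i/16;q=hub+.0645*np.array([np.cos(t),np.sin(t)]);d=q-pr;pr=q
    X=np.array([np.cos(a),np.sin(a)]);Y=np.array([np.sin(a),-np.cos(a)])
    print("[%.4f,%.4f,0,0,0,-0.1],"%(d@X,d@Y),end="");a+=.1
E
```

```text
[0.0072,0.0088,0,0,0,-0.1],[0.0055,0.0056,0,0,0,-0.1],[0.0057,0.0055,0,0,0,-0.1],[0.0058,0.0054,0,0,0,-0.1],[0.0059,0.0052,0,0,0,-0.1],[0.0060,0.0051,0,0,0,-0.1],[0.0061,0.0050,0,0,0,-0.1],[0.0062,0.0048,0,0,0,-0.1],[0.0063,0.0047,0,0,0,-0.1],[0.0065,0.0046,0,0,0,-0.1],[0.0066,0.0044,0,0,0,-0.1],[0.0067,0.0043,0,0,0,-0.1],[0.0067,0.0041,0,0,0,-0.1],[0.0068,0.0040,0,0,0,-0.1],[0.0069,0.0038,0,0,0,-0.1],[0.0070,0.0036,0,0,0,-0.1],
```

```bash
python3 -m jog '[[[0.007,0.009,0,0,0,-0.1],[0.0055,0.0056,0,0,0,-0.1],[0.0057,0.0055,0,0,0,-0.1],[0.0058,0.0054,0,0,0,-0.1],[0.0059,0.0052,0,0,0,-0.1],[0.006,0.0051,0,0,0,-0.1],[0.0061,0.005,0,0,0,-0.1],[0.0062,0.0048,0,0,0,-0.1]]]' - 20
python3 -c "from h import *;ang((.4142,-.3328))"
python3 -m jog '[[[0.0063,0.0047,0,0,0,-0.1],[0.0065,0.0046,0,0,0,-0.1],[0.0066,0.0044,0,0,0,-0.1],[0.0067,0.0043,0,0,0,-0.1],[0.0067,0.0041,0,0,0,-0.1],[0.0068,0.004,0,0,0,-0.1]]]'
python3 -c "from h import *;ang((.4142,-.3328))"
```

```text
clock: 8.5
tool_pos: [0.4725, -0.3444, 0.0413]
eef_rot: [0.47, 0.883, 0.0, 0.005]
contact_force: [10.2, -7.5, -7.8]
opening: 0.263
finger_force: 20.0
r 0.0594 q 1.011 F [10.2 -7.5 -7.8]
clock: 9.25
tool_pos: [0.4607, -0.2952, 0.0412]
eef_rot: [0.187, 0.982, 0.001, 0.004]
contact_force: [7.0, 1.1, -5.8]
opening: 0.264
finger_force: 20.0
r 0.0598 q 0.136 F [ 7.   1.1 -5.8]
```

```bash
python3 -m jog '[[[0.0069,0.0038,0,0,0,-0.1],[0.007,0.0036,0,0,0,0],[0.004,0.002,0,0,0,0],[0,0,0,0,0,0]]]'
python3 -c "from h import *;ang((.4142,-.3328))"
```

```text
clock: 9.75
tool_pos: [0.4475, -0.2821, 0.0413]
eef_rot: [0.14, 0.99, 0.001, 0.005]
contact_force: [9.8, -2.6, -6.9]
opening: 0.245
finger_force: 18.6
r 0.0606 q -0.175 F [ 9.8 -2.6 -6.9]
```

```bash
python3 -m jog '[[[0,0,0,0,0,0],[0,0,0,0,0,0],[0,0,-0.05,0,0,0],[0,0,-0.06,0,0,0],[0,0,-0.06,0,0,0],[0,0,-0.06,0,0,0],[0,0,0,0,0,0.18],[0,0,0,0,0,0.18],[0,0,0,0,0,0.18],[0,0,0,0,0,0.18],[0,0,0,0,0,0.18],[0,0,0,0,0,0.18]]]' 0.06
python3 - <<'E'
from h import *
f,K,T=cam("wrist");s=get_state();print(s["eef_rot"])
cv2.imwrite("pics/w4.png",cv2.resize(f[:300,180:480,::-1],(600,600),interpolation=cv2.INTER_CUBIC));np.savez("w4",f=f,K=K,T=T)
E
```

```text
clock: 11.25
tool_pos: [0.4407, -0.2811, 0.2704]
eef_rot: [0.631, 0.775, -0.0, -0.001]
contact_force: [0.1, 0.8, 0.4]
opening: 0.683
finger_force: 0.0
[ 6.33369538e-01  7.73849012e-01 -4.84579152e-04 -7.06952043e-04]
```

View pics/w4.png

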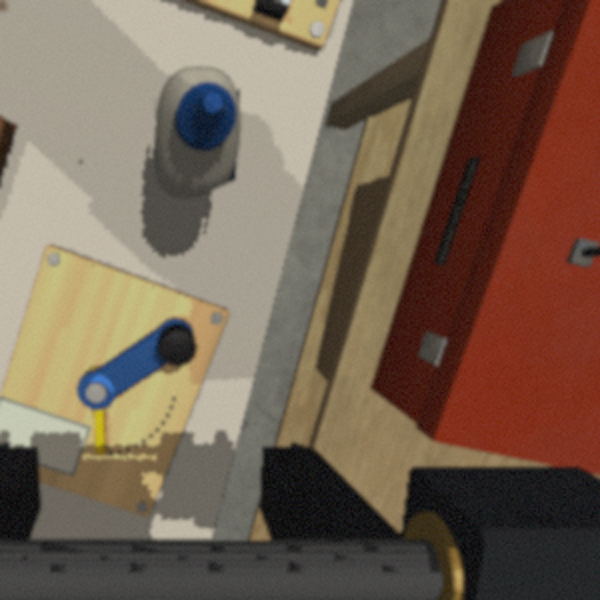

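The needle (98,452) now stands at the last of the arc dots, so the pivot runs free. The knob is at (176,344) and the hub at (96,389); I'll check that the arm is home.

```bash
python3 - <<'E'
from h import *
d=np.load("w4.npz");K,T=d["K"],d["T"]
c=lambda x,y:np.array([180+x/2,y/2])
h=ray(K,T,c(96,390),.036)
for n,p,z in[("knob",(177,343),.068),("needle",(98,452),.02),("knobbase",(166,333),.034)]:
    v=ray(K,T,c(*p),z)-h;print(n,np.hypot(*v[:2]),"q",.95-(np.arctan2(v[1],v[0])+.135),h+v)
cs=np.array([ray(K,T,c(*p),.012)[:2] for p in[(47,245),(228,310)]]);e=cs[1]-cs[0];print("yaw",np.arctan2(e[1],e[0]))
g=ray(K,T,c(197,180),0);print("glue",g)
E
```

```text
knob 0.06591483910985232 q -0.025734819708599033 [ 0.45740266 -0.28220903  0.068     ]
needle 0.05166155192518229 q 2.2039768838545255 [ 0.42278445 -0.38213435  0.02      ]
knobbase 0.06115508736100809 q -0.07939949137699998 [ 0.45172534 -0.2836336   0.034     ]
yaw -0.13585626454251504
glue [ 0.45218759 -0.18293647  0.        ]
```

```bash
python3 -m jog '[[[0.0486,0.012,0,0,0,0],[0.0486,0.012,0,0,0,0],[0.0486,0.012,0,0,0,0],[0.0486,0.012,0,0,0,0],[0.0486,0.012,0,0,0,0.1],[0,0,0,0,0,0.1],[0,0,0,0,0,0]]]'
python3 - <<'E'
from h import *
f,K,T=cam("wrist");s=get_state();print(s["eef_rot"])
cv2.imwrite("pics/w5.png",cv2.resize(f[:,:,::-1],(800,600),interpolation=cv2.INTER_CUBIC));np.savez("w5",f=f,K=K,T=T)
E
```

```text
clock: 12.18
tool_pos: [0.4492, -0.031, 0.2706]
eef_rot: [0.702, 0.712, -0.001, -0.0]
contact_force: [1.2, -0.1, -0.5]
opening: 0.68
finger_force: 0.0
[ 7.02448759e-01  7.11733939e-01 -7.25879206e-04 -1.15506348e-04]
```

View pics/w5.png

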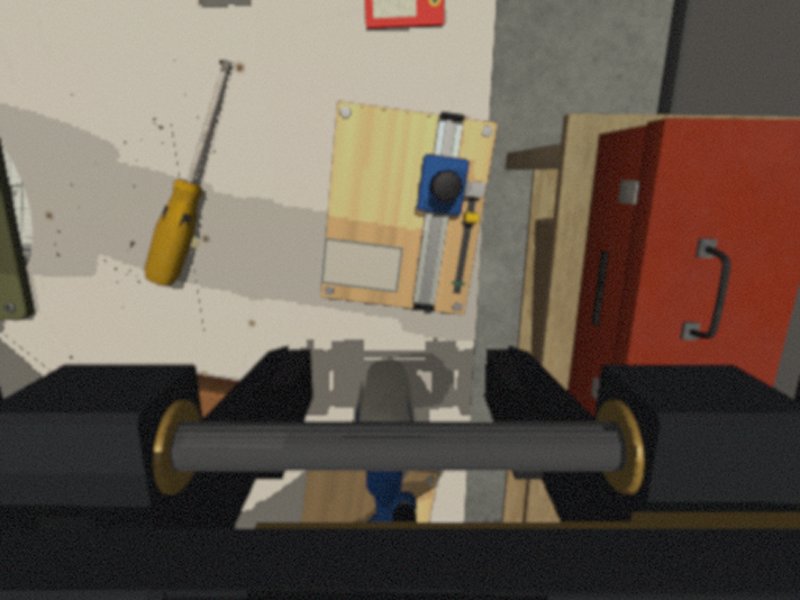

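The middle slide tester: base corners (336,101), (496,122), (464,314) and (321,297). The knob is at (446,187), the marker at (471,216), the green line at (458,285) and the bay at (361,265). The tag's edge shows at the top, (405,12).

```bash
python3 - <<'E'
from h import *
d=np.load("w5.npz");K,T=d["K"],d["T"]
o,y,M=fit([(336,101),(496,122),(464,314),(321,297)],K,T)
k=ray(K,T,np.array([447,186])*.64,.068)[:2]
print("knob",o+M@[.035,.05],"img",k,"in unit",M.T@(k-o))
print("bay",o+M@[-.025,-.055],"img",ray(K,T,np.array([361,265])*.64,.012)[:2])
s=get_state();r=R.from_quat(s["eef_rot"]).as_matrix()
print("tool shift",(np.r_[k,.04]-s["tool_pos"])@r,"unit -y in tool",np.r_[M@[0,-1],0]@r)
E
```

```text
o [0.4464 0.0064] yaw -0.104 resid mm [[0.6, -0.7], [-1.0, -0.8], [-0.8, 0.7], [1.2, 0.8]]
knob [0.48640834 0.05248305] img [0.48417709 0.02655801] in unit [0.03548082 0.02398356]
bay [ 0.4157995  -0.04569735] img [ 0.41546424 -0.04548636]
tool shift [0.0579573  0.03591285 0.23043199] unit -y in tool [-9.93108565e-01 -1.17193849e-01  9.89582658e-04]
```

```bash
python3 -m jog '[[[0.029,0.018,0,0,0,0],[0.029,0.018,0,0,0,0.117],[0,0,0.057,0,0,0],[0,0,0.057,0,0,0],[0,0,0.057,0,0,0],[0,0,0.058,0,0,0],[0,0,0,0,0,0],[0,0,0,0,0,0]]]' 0.06
python3 -m jog '[[[0,0,0,0,0,0],[0,0,0,0,0,0],[0,0,0,0,0,0],[0,0,0,0,0,0]]]' 0 25
python3 -m jog '[[[-0.01,0,0,0,0,0],[-0.01,0,0,0,0,0],[-0.01,0,0,0,0,0],[0,0,0,0,0,0]]]'
python3 -m jog '[[[-0.005,0,0,0,0,0],[-0.005,0,0,0,0,0],[0,0,0,0,0,0]]]'
```

```text
clock: 13.22
tool_pos: [0.4861, 0.0267, 0.0432]
eef_rot: [0.744, 0.668, 0.001, 0.0]
contact_force: [0.2, 0.3, -0.4]
opening: 0.677
finger_force: 0.0
clock: 13.72
tool_pos: [0.4846, 0.0271, 0.0422]
eef_rot: [0.744, 0.668, -0.0, -0.0]
contact_force: [0.6, -0.5, 8.2]
opening: 0.263
finger_force: 25.0
clock: 14.22
tool_pos: [0.4811, -0.0038, 0.0422]
eef_rot: [0.744, 0.668, -0.001, 0.0]
contact_force: [-2.6, -1.5, 7.1]
opening: 0.266
finger_force: 25.0
clock: 14.6
tool_pos: [0.4801, -0.0127, 0.0422]
eef_rot: [0.744, 0.668, -0.001, -0.0]
contact_force: [-3.5, 0.9, 8.3]
opening: 0.268
finger_force: 25.0
```

```bash
for i in 1; do python3 -m jog '[[[-0.005,0,0,0,0,0],[-0.005,0,0,0,0,0],[0,0,0,0,0,0]]]'; done
python3 -m jog '[[[-0.005,0,0,0,0,0],[-0.005,0,0,0,0,0],[0,0,0,0,0,0]]]'
python3 -c "from h import *;s=get_state();M=[np.cos(-.104),np.sin(-.104)];v=np.array(s['tool_pos'][:2])-[.4464,.0064];print('car',.05-(-v[0]*M[1]+v[1]*M[0]),'ux',v[0]*M[0]+v[1]*M[1],s['contact_force'])"
```

```text
clock: 14.98
tool_pos: [0.479, -0.0226, 0.0422]
eef_rot: [0.744, 0.668, -0.001, -0.0]
contact_force: [-2.1, 0.6, 8.4]
opening: 0.267
finger_force: 25.0
clock: 15.35
tool_pos: [0.4779, -0.0326, 0.0422]
eef_rot: [0.744, 0.668, -0.001, -0.0]
contact_force: [-3.0, 0.4, 8.1]
opening: 0.268
finger_force: 25.0
car 0.08550313422169312 ux 0.03536243925219898 [-3.03883282  0.4370744   8.13441085]
```

```bash
python3 -m jog '[[[-0.006,0,0,0,0,0],[-0.006,0,0,0,0,0],[-0.004,0,0,0,0,0],[0,0,0,0,0,0]]]'
python3 -m jog '[[[-0.003,0,0,0,0,0],[-0.001,0,0,0,0,0],[0,0,0,0,0,0]]]'
```

```text
clock: 15.85
tool_pos: [0.4763, -0.0467, 0.0422]
eef_rot: [0.743, 0.669, 0.0, -0.001]
contact_force: [-4.2, 3.7, 8.2]
opening: 0.262
finger_force: 25.0
clock: 16.23
tool_pos: [0.4763, -0.0468, 0.0423]
eef_rot: [0.742, 0.67, 0.003, -0.003]
contact_force: [-3.8, 10.8, 8.2]
opening: 0.259
finger_force: 25.0
```

It reached the end stop at about 100 mm, so the middle unit runs free. Now home.

```bash
python3 -m jog '[[[0.01,0,0,0,0,0],[0.012,0,0,0,0,0],[0.012,0,0,0,0,0],[0.012,0,0,0,0,0],[0.012,0,0,0,0,0],[0.012,0,0,0,0,0],[0.012,0,0,0,0,0],[0.012,0,0,0,0,0],[0.008,0,0,0,0,0],[0.004,0,0,0,0,0],[0,0,0,0,0,0]]]'
python3 -m jog '[[[0.003,0,0,0,0,0],[0,0,0,0,0,0]]]'
python3 -m jog '[[[0,0,0,0,0,0],[0,0,0,0,0,0],[0,0,-0.05,0,0,0],[0,0,-0.06,0,0,0],[0,0,-0.06,0,0,0],[0,0,-0.06,0,0,0],[0.04,0,0,0,0,0],[0,0,0,0,0,0]]]' 0.06
python3 - <<'E'
from h import *
f,K,T=cam("wrist");s=get_state();print(s["tool_pos"],s["eef_rot"])
cv2.imwrite("pics/w6.png",cv2.resize(f[:,:,::-1],(800,600),interpolation=cv2.INTER_CUBIC));np.savez("w6",f=f,K=K,T=T)
E
```

```text
clock: 17.6
tool_pos: [0.4876, 0.0528, 0.0422]
eef_rot: [0.744, 0.668, -0.001, 0.0]
contact_force: [-2.4, -0.7, 7.5]
opening: 0.26
finger_force: 25.0
clock: 17.85
tool_pos: [0.4876, 0.0528, 0.0422]
eef_rot: [0.745, 0.668, -0.002, 0.001]
contact_force: [-0.9, -5.6, 8.2]
opening: 0.263
finger_force: 25.0
clock: 18.85
tool_pos: [0.4931, 0.0993, 0.2728]
eef_rot: [0.742, 0.67, 0.002, -0.0]
contact_force: [0.7, -0.5, 0.6]
opening: 0.681
finger_force: 0.0
[0.49254907 0.09716334 0.271891  ] [ 7.42868430e-01  6.69437309e-01  4.06263160e-04 -1.37249342e-04]
```

View pics/w6.png

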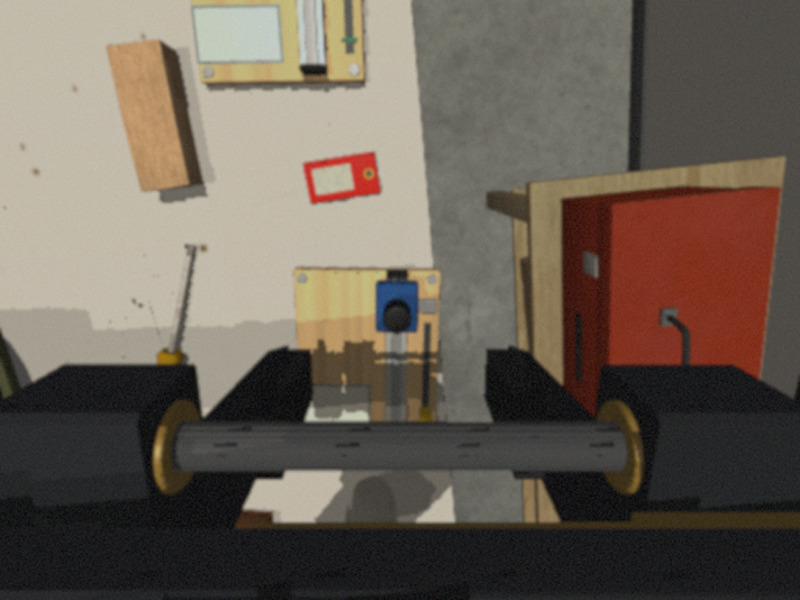

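The middle carriage is home and its marker is at the far end (427,412). The tag at (343,178) lies in the left gap, with a brass eyelet at its right end (370,173). I go on to the left unit and will put an enlarged crop of the tag beside it.

```bash
python3 -m jog '[[[0.043,-0.022,0,0,0,0],[0.043,-0.022,0,0,0,0],[0.043,-0.022,0,0,0,0],[0.043,-0.022,0,0,0,0],[0,0,0,0,0,0],[0,0,0,0,0,0]]]'
python3 - <<'E'
from h import *
g=np.load("w6.npz")["f"]
f,K,T=cam("wrist");s=get_state();print(s["tool_pos"],s["eef_rot"])
np.savez("w7",f=f,K=K,T=T)
t=cv2.resize(g[80:140,180:260,::-1],(240,180),interpolation=cv2.INTER_CUBIC)
im=cv2.resize(f[:300,60:460,::-1],(800,600),interpolation=cv2.INTER_CUBIC);im[420:,:240]=t
cv2.imwrite("pics/w7.png",im)
E
```

```text
clock: 19.65
tool_pos: [0.4237, 0.2746, 0.2709]
eef_rot: [0.744, 0.668, -0.001, 0.001]
contact_force: [0.6, -0.7, 0.8]
opening: 0.681
finger_force: 0.0
[0.42409796 0.27413881 0.2710154 ] [ 7.44623691e-01  6.67483375e-01 -1.05653714e-03  6.21345148e-04]
```

View pics/w7.png

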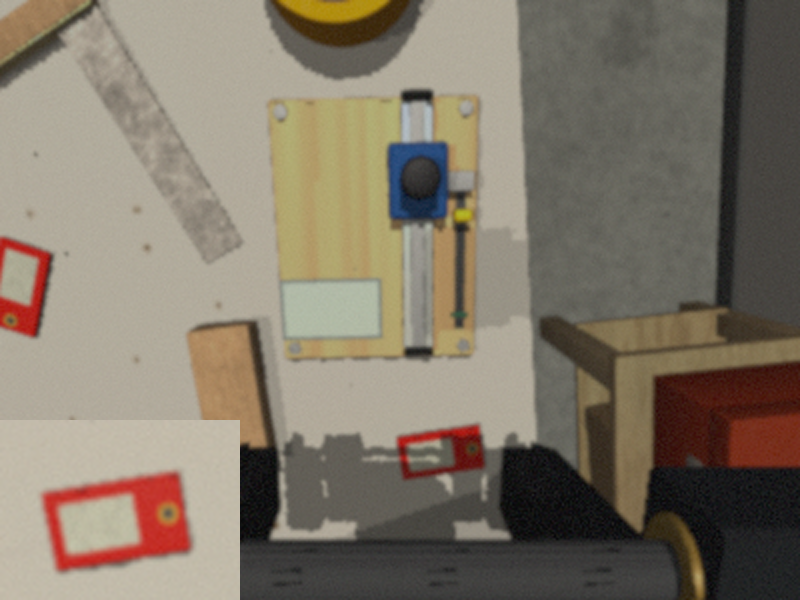

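The left slide tester: base corners (268,100), (480,97), (475,356) and (286,357), knob (421,177), marker (463,215), bay (331,309). There are two red tags, one at (441,452) in the gap and one at (22,287). The gap one lies farther to the robot's right, and the crop confirms the pale field and the eyelet.

```bash
cat >> h.py <<'E'
def redtag(f,K,T,near,z=.005):
    hsv=cv2.cvtColor(f,cv2.COLOR_RGB2HSV);m=((hsv[...,0]<8)|(hsv[...,0]>172))&(hsv[...,1]>140)&(hsv[...,2]>50)
    cs,_=cv2.findContours(m.astype(np.uint8),cv2.RETR_EXTERNAL,cv2.CHAIN_APPROX_NONE)
    for c in cs:
        if cv2.contourArea(c)<200: continue
        P=np.array([ray(K,T,p[0],z)[:2] for p in c])
        if np.linalg.norm(P.mean(0)-near)>.06: continue
        (cx,cy),(w,h),a=cv2.minAreaRect((P*1000).astype(np.float32)); a=a if w>h else a+90
        print("tag",cx/1e3,cy/1e3,"size",round(w,1),round(h,1),"long axis",np.radians((a+90)%180-90).round(3))
E
python3 - <<'E'
from h import *
d=np.load("w7.npz");K,T=d["K"],d["T"]
c=lambda x,y:np.array([60+x/2,y/2])
o,y,M=fit([c(268,99),c(480,97),c(475,356),c(286,358)],K,T,1)
k=ray(K,T,c(421,177),.068)[:2]
print("knob",o+M@[.035,.05],"img",k,"in unit",M.T@(k-o))
print("bay",o+M@[-.025,-.055],"img",ray(K,T,c(331,309),.012)[:2])
s=get_state();r=R.from_quat(s["eef_rot"]).as_matrix()
print("tool shift",(np.r_[k,.041]-s["tool_pos"])@r,"unit -y in tool",np.r_[M@[0,-1],0]@r)
for n in("w6","w7"):
    d=np.load(n+".npz");redtag(d["f"],d["K"],d["T"],[.45,.17])
E
```

```text
o [0.4142 0.3378] yaw -0.09 resid mm [[-0.1, -0.1], [-0.7, -1.2], [0.1, 0.3], [0.7, 0.9]]
knob [0.4535504  0.38450529] img [0.45066086 0.36246322] in unit [0.03409566 0.02778774]
bay [0.38438991 0.28529931] img [0.38361173 0.28585077]
tool shift [0.09124477 0.01689513 0.22978864] unit -y in tool [-0.99980722  0.01948836  0.00239301]
tag 0.45046554565429686 0.16733541870117188 size 61.8 34.6 long axis 0.057
tag 0.45037548828125 0.169046630859375 size 61.7 34.2 long axis 0.061
```

```bash
python3 -m jog '[[[0.0456,0.0085,0,0,0,0],[0.0456,0.0085,0,0,0,-0.02],[0,0,0.057,0,0,0],[0,0,0.057,0,0,0],[0,0,0.057,0,0,0],[0,0,0.058,0,0,0],[0,0,0,0,0,0],[0,0,0,0,0,0]]]' 0.06
python3 -m jog '[[[0,0,0,0,0,0],[0,0,0,0,0,0],[0,0,0,0,0,0],[0,0,0,0,0,0]]]' 0 25
python3 -m jog '[[[-0.01,0,0,0,0,0],[-0.01,0,0,0,0,0],[-0.01,0,0,0,0,0],[0,0,0,0,0,0]]]'
python3 -m jog '[[[-0.005,0,0,0,0,0],[-0.005,0,0,0,0,0],[0,0,0,0,0,0]]]'
python3 -m jog '[[[-0.005,0,0,0,0,0],[0,0,0,0,0,0]]]'
```

```text
clock: 20.7
tool_pos: [0.4517, 0.365, 0.0443]
eef_rot: [0.738, 0.675, 0.001, 0.0]
contact_force: [0.2, 1.0, 0.2]
opening: 0.681
finger_force: 0.0
clock: 21.2
tool_pos: [0.4511, 0.3651, 0.0433]
eef_rot: [0.737, 0.676, 0.001, 0.0]
contact_force: [-2.0, 0.8, 2.0]
opening: 0.263
finger_force: 25.0
clock: 21.7
tool_pos: [0.4482, 0.3327, 0.0431]
eef_rot: [0.738, 0.675, -0.001, 0.001]
contact_force: [2.7, -2.0, 8.4]
opening: 0.263
finger_force: 25.0
clock: 22.08
tool_pos: [0.4474, 0.3239, 0.0431]
eef_rot: [0.738, 0.675, 0.0, 0.001]
contact_force: [2.2, 0.6, 6.2]
opening: 0.262
finger_force: 25.0
clock: 22.32
tool_pos: [0.4469, 0.3191, 0.0431]
eef_rot: [0.737, 0.675, 0.0, 0.001]
contact_force: [3.2, 0.5, 6.8]
opening: 0.265
finger_force: 25.0
```

```bash
for i in 1; do python3 -m jog '[[[-0.004,0,0,0,0,0],[0,0,0,0,0,0]]]'; done; python3 -m jog '[[[-0.004,0,0,0,0,0],[0,0,0,0,0,0]]]'; python3 -m jog '[[[-0.004,0,0,0,0,0],[0,0,0,0,0,0]]]'
```

```text
clock: 22.58
tool_pos: [0.4468, 0.3175, 0.0432]
eef_rot: [0.737, 0.676, 0.002, -0.001]
contact_force: [3.5, 3.9, 3.7]
opening: 0.264
finger_force: 25.0
clock: 22.82
tool_pos: [0.4468, 0.3173, 0.0433]
eef_rot: [0.737, 0.676, 0.005, -0.003]
contact_force: [3.7, 9.0, -1.3]
opening: 0.264
finger_force: 25.0
clock: 23.08
tool_pos: [0.4467, 0.317, 0.0434]
eef_rot: [0.736, 0.677, 0.007, -0.005]
contact_force: [4.4, 15.0, -5.6]
opening: 0.261
finger_force: 25.0
```

The carriage stopped dead at about 67 mm while the force rose to 15 N. The left unit is the one that binds. Now home.

```bash
python3 -m jog '[[[0.01,0,0,0,0,0],[0.01,0,0,0,0,0],[0.01,0,0,0,0,0],[0.01,0,0,0,0,0],[0.01,0,0,0,0,0],[0.01,0,0,0,0,0],[0.01,0,0,0,0,0],[0.008,0,0,0,0,0],[0.003,0,0,0,0,0],[0,0,0,0,0,0]]]'
python3 -m jog '[[[0.002,0,0,0,0,0],[0.002,0,0,0,0,0],[0,0,0,0,0,0]]]'
```

```text
clock: 24.32
tool_pos: [0.453, 0.3873, 0.0431]
eef_rot: [0.737, 0.675, -0.0, 0.001]
contact_force: [1.4, -0.4, 8.4]
opening: 0.265
finger_force: 25.0
clock: 24.7
tool_pos: [0.453, 0.3877, 0.043]
eef_rot: [0.738, 0.675, -0.003, 0.003]
contact_force: [0.4, -4.5, 13.1]
opening: 0.259
finger_force: 25.0
```

```bash
python3 -m jog '[[[0,0,0,0,0,0],[0,0,0,0,0,0],[0,0,-0.05,0,0,0],[0,0,-0.05,0,0,0],[0,0,-0.05,0,0,0],[0,0,-0.05,0,0,0],[-0.0548,0.0042,0,0,0,0],[-0.0548,0.0042,0,0,0,0],[-0.0548,0.0042,0,0,0,0],[-0.0548,0.0042,0,0,0,0]]]' 0.06
python3 -m jog '[[[0,0,0.015,0,0,0.1775],[0,0,0.015,0,0,0.1775],[0,0,0.015,0,0,0.1775],[0,0,0.015,0,0,0.1775],[0,0,0.015,0,0,0.1775],[0,0,0.015,0,0,0.1775],[0,0,0.015,0,0,0.1775],[0,0,0.015,0,0,0.1775],[0,0,0,0,0,0],[0,0,0,0,0,0]]]' 0.06
python3 - <<'E'
from h import *
f,K,T=cam("wrist");s=get_state();np.savez("w8",f=f,K=K,T=T)
redtag(f,K,T,[.45,.168]);r=R.from_quat(s["eef_rot"]).as_matrix();print(s["tool_pos"],np.arctan2(r[1,0],r[0,0]),s["q"])
E
```

```text
clock: 25.95
tool_pos: [0.4494, 0.171, 0.2422]
eef_rot: [0.737, 0.676, -0.001, -0.0]
contact_force: [0.5, -0.1, 1.2]
opening: 0.68
finger_force: 0.0
clock: 27.2
tool_pos: [0.4501, 0.1731, 0.1228]
eef_rot: [0.999, 0.034, -0.0, 0.0]
contact_force: [-0.4, 0.3, -0.5]
opening: 0.681
finger_force: 0.0
tag 0.4511747436523437 0.16741265869140626 size 61.7 34.4 long axis 0.057
[0.45039139 0.17316008 0.12304441] 0.06621103799605053 [-0.43357402  0.70773976 -0.04647319  2.0957983   0.0900957   0.33960204
 -2.05844963]
```

```bash
python3 -m jog '[[[0,0.0058,0,0,0,0],[0,0,0.04,0,0,0],[0,0,0.04,0,0,0],[0,0,0.02,0,0,0],[0,0,0.012,0,0,0],[0,0,0.006,0,0,0],[0,0,0.002,0,0,0],[0,0,0,0,0,0],[0,0,0,0,0,0]]]' 0.05
```

```text
clock: 28.38
tool_pos: [0.4511, 0.1674, 0.0032]
eef_rot: [0.999, 0.032, 0.0, -0.0]
contact_force: [0.1, -1.1, -0.0]
opening: 0.569
finger_force: 0.0
```

```bash
python3 -m jog '[[[0,0,0.001,0,0,0],[0,0,0,0,0,0],[0,0,0,0,0,0],[0,0,0,0,0,0]]]' 0 20
python3 -m jog '[[[0,0,-0.02,0,0,0],[0,0,-0.03,0,0,0],[0,0,-0.04,0,0,0],[0,0,0,0,0,0]]]'
python3 - <<'E'
from h import *
s=get_state();r=R.from_quat(s["eef_rot"]).as_matrix();a=np.arctan2(r[1,0],r[0,0]);print(a)
f,K,T=cam("wrist");np.savez("w9",f=f,K=K,T=T);redtag(f,K,T,s["tool_pos"][:2],s["tool_pos"][2]+.002)
print("turn az",a-(-.09),"shift now",(np.r_[.3840,.2856,.1]-s["tool_pos"])@r)
E
```

```text
clock: 28.88
tool_pos: [0.4509, 0.1673, 0.0018]
eef_rot: [0.999, 0.032, 0.0, -0.0]
contact_force: [-0.4, 0.9, 2.0]
opening: 0.402
finger_force: 20.0
clock: 29.38
tool_pos: [0.4521, 0.1677, 0.0938]
eef_rot: [0.999, 0.032, 0.002, -0.001]
contact_force: [-0.1, -0.4, -0.3]
opening: 0.402
finger_force: 20.0
0.06341724161522529
tag 0.45921194458007814 0.16801107788085937 size 49.9 36.2 long axis 0.066
turn az 0.1534172416152253 shift now [-0.06046427 -0.12199708 -0.00630824]
```

The tag is held: the opening is 35.4 mm against its 36 mm width. Now I carry it to the bay.

```bash
python3 -m jog '[[[-0.0202,-0.0407,0,0,0,0],[-0.0202,-0.0407,0,0,0,0],[-0.0202,-0.0407,0,0,0,0],[0,0,0,0,0,0.153],[0,0,0,0,0,0],[0,0,0,0,0,0]]]'
python3 - <<'E'
from h import *
s=get_state();r=R.from_quat(s["eef_rot"]).as_matrix();print("yaw",np.arctan2(r[1,0],r[0,0]),"shift",(np.r_[.3840,.2856,.0145]-s["tool_pos"])@r)
E
```

```text
clock: 30.18
tool_pos: [0.3825, 0.2843, 0.091]
eef_rot: [0.999, -0.044, -0.0, 0.001]
contact_force: [0.2, -0.5, -0.6]
opening: 0.401
finger_force: 20.0
yaw -0.0878968382377394 shift [ 0.00139637 -0.00158874  0.07652301]
```

```bash
python3 -m jog '[[[0.001,-0.001,0.03,0,0,0],[0,0,0.025,0,0,0],[0,0,0.012,0,0,0],[0,0,0.006,0,0,0],[0,0,0.003,0,0,0],[0,0,0,0,0,0],[0,0,0,0,0,0]]]'
```

```text
clock: 31.05
tool_pos: [0.3838, 0.2864, 0.0162]
eef_rot: [0.999, -0.044, 0.0, -0.0]
contact_force: [-0.5, 0.0, 0.5]
opening: 0.404
finger_force: 20.0
```

```bash
python3 -m jog '[[[0,0,0.0017,0,0,0],[0,0,0,0,0,0],[0,0,0,0,0,0]]]'
python3 -m jog '[[[0,0,0,0,0,0],[0,0,0,0,0,0],[0,0,0,0,0,0]]]' 0.055
python3 -m jog '[[[0,0,-0.01,0,0,0],[0,0,-0.03,0,0,0],[0,0,-0.06,0,0,0],[0,0,-0.06,0,0,0],[0,0,-0.05,0,0,0],[0,0,0,0,0,0],[0,0,0,0,0,0]]]'
python3 - <<'E'
from h import *
f,K,T=cam("wrist");np.savez("w10",f=f,K=K,T=T);redtag(f,K,T,[.384,.2856],.017)
cv2.imwrite("pics/w10.png",cv2.resize(f[:,:,::-1],(800,600),interpolation=cv2.INTER_CUBIC))
E
```

```text
clock: 31.42
tool_pos: [0.3836, 0.2862, 0.014]
eef_rot: [0.999, -0.045, 0.0, 0.0]
contact_force: [0.0, -0.2, -0.5]
opening: 0.402
finger_force: 20.0
clock: 31.8
tool_pos: [0.3836, 0.2862, 0.014]
eef_rot: [0.999, -0.045, 0.0, 0.0]
contact_force: [0.0, 0.7, -0.1]
opening: 0.625
finger_force: 0.0
clock: 32.67
tool_pos: [0.383, 0.2858, 0.2238]
eef_rot: [0.999, -0.045, -0.0, 0.0]
contact_force: [-0.9, 0.2, 0.0]
opening: 0.624
finger_force: 0.0
tag 0.38366729736328126 0.28544989013671873 size 33.7 60.9 long axis -0.087
```

View pics/w10.png

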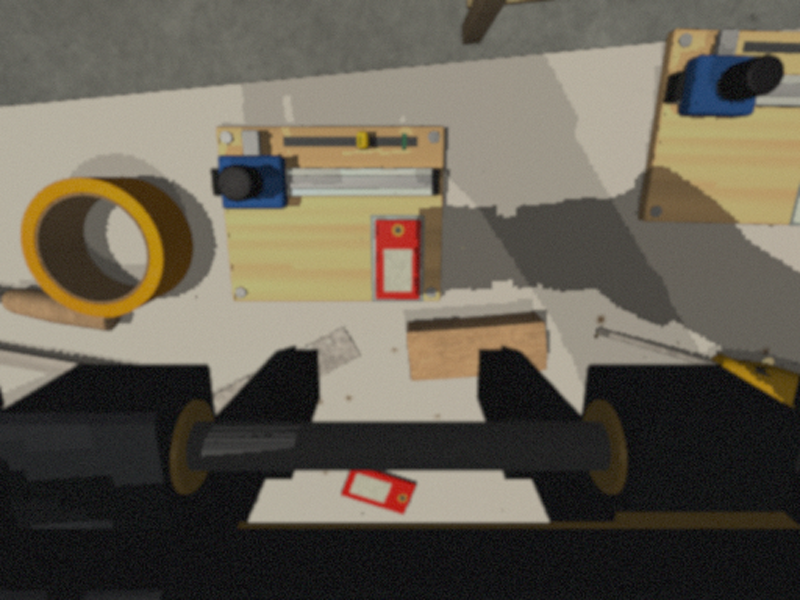

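The tag (397,258) lies squarely in the left unit's bay. That carriage is home at (237,182), its marker (363,140) has stopped short of the green line (404,141), and the middle carriage is home too. I hand the job in.

```bash
python3 -c "from plant import *;print(finish_job())"
```

```text
the job is handed in; nothing more can be done
None
```

The job is handed in, with no verdict shown: the pivot arm and middle slide ran full travel and are home, the left slide bound at about 67 mm and is home, the red tag lies squarely in its bay, and the bystanders were left alone.

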